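# Set the reader height on the rapid-test stand and hold it clamped

## Robot

A 6-joint arm with a two-finger parallel gripper is mounted at the origin on the work surface. World frame = base frame: x ahead of the robot, y to its left, z up, the work surface at z = 0. Lengths are in m, angles in rad, forces in N, time in s.
With the tool pointing down it reaches from about 0.275 to 0.75 m from the base axis. Payload 10.2 kg.
Tool frame: the origin (TCP) lies midway between the tips of the shut fingers; the grasp point (between the pads) lies 19 mm behind it (bot.grip_depth is the distance from the TCP to the grasp point, in m); z points along the fingers, y is the line along which they close (so a half turn about z gives the same grasp; the last joint's range is limited). The gripper opens to 85 mm and grips with 20 to 120 N. Pads are 22 mm wide; open, the fingers measure 114 mm over their backs; the gripper's body (76 mm by 85 mm) begins 54 mm behind the grasp point. The pads swing forward as they close: fully open they stand 13 mm farther back than shut.
Start: joints at [-1.469, 0.313, 1.498, -0, 1.331, -0.223], TCP at [0.168, -0.498, 0.201] pointing down, gripper open.
Joint ranges: [-2.94, 2.94], [-0.97, 2.17], [0.19, 2.56], [-1.23, 4.37], [0.02, 3.11], [-2.88, 2.88]. Speed limits (rad/s): [2.39, 2.39, 3.01, 3.14, 3.14, 3.14].

## Interface

Orientations are given as a 3x3 rotation matrix whose columns are the frame's x, y, z axes.
In Python, from plant import bot gives the robot as it stands. The module is installed in compiled form; this text tells all that it offers.
- The arm moves only by the shell command python3 -m crank 'ROWS'. ROWS is JSON, a list of rows, each an object of numbers: "hand": the closure, from 0 (fully open) to 1 (shut); "tx", "ty", "tz": the shift along the tool's x, y, z in units of 30 mm (1.0 is 30 mm); "rx", "ry", "rz": the turn, a rotation vector about the tool's x, y, z in units of 0.08 rad (1.0 is 0.08 rad). In form: [{"hand": .., "tx": .., "ty": .., "tz": .., "rx": .., "ry": .., "rz": ..}, ...]. A call has 1 to 5 rows; each row shifts and turns the commanded pose from where the row before left it, along the tool's axes as they then stand; what a row does not reach is not made up. A row lasts 1/12 s, in which the tool goes at most 41.7 mm and 7.16 degrees, less where a joint would pass 70% of its speed; a pose out of reach is approached as far as the arm can. A call with a number of a shift or a turn outside -1 to 1 is refused whole. A call with a gripper value outside its range is refused whole. The fingers move at their own pace and stop on an object; the grip force is fixed at half the most. Time passes only in rows, so rows that do not move let the fingers close. It gives the time, the measured TCP pose, the force, the opening and the grip force at its end, in the units of the state.
- bot.read_state(): the state, without advancing time (a new reading comes with each control period).
- bot.grab_frame(name): name is "scene" or "top"; returns a dict with "pixels" (480x640x3 uint8, red, green, blue), "range_z" (480x640 float32, m along the optical axis (not along the pixel's ray), 0 where there is no reading), "intrinsics" (3x3 intrinsics, pixels), "distortion" ([k1, k2, p1, p2, k3] as OpenCV has them; the pictures are not rectified), "rvec" (rotation vector, rad) and "tvec" (3), from world to camera coordinates, as OpenCV has them. Camera axes: x right, y down, z forward; pixel columns grow to the right and rows downward; lengths in m; the calibration is good to about 2 mm. A picture is of the moment at which its call begins.
- bot.sign_off(): hands the job in; it is judged then, once.
The state is a dict: "clock": time; "joint_positions": joint angles; "qd": joint speeds; "effort": joint torques, N m; "ee_pos": TCP position; "eef_rot": TCP orientation; "contact_force": force on the tool from outside, world axes, zero at the start; "torque": the same for the moment, N m; "opening": finger opening in m; "gripper_force": force on a finger pad.
Only numpy, scipy, OpenCV 4.12 (cv2) and the standard library are available. Lean on these libraries where they do the work, as an engineer would, in place of code of your own. Each camera call takes 0.05 s, during which the arm holds its last target. There are 200 camera calls.

## Task

Push the orange-tabbed test tray fully home under the blue reader head. Then raise the white sleeve on its post until its red pointer is level with the green marker on the scale, keeping the red cam lever open on the way up, and only there squeeze the lever fully closed against the sleeve. Finish still holding the sleeve at the marker with the lever squeezed shut, so that I can tighten the lock screw; do not disturb the two dropper bottles or the jar.

Things in the scene. Friction and masses are not known exactly. Their poses are not given: they have to be found in the camera images.
- stand: Grey base plate 8 mm thick, fixed on the table, turned up to 0.35 rad. Origin on the table under the post's axis; z up, x away from the robot at yaw 0, y left. Plate spans x -110 to 90, y -165 to 55 mm. The tray channel (rails 22 mm high) runs along x at y = -110 mm. A white scale strip 4 x 22 mm, 165 mm high, stands at x = 42, y = -24 mm.
- sleeve: White box sleeve 28 (x) x 24 (y) x 115 mm high, about 0.35 kg, sliding up and down the fixed post. Origin: centre of its underside; axes as the stand's. At rest its underside is 50 mm above the table; it can rise 110 mm, and sinks back when not held (the lever does not carry it; the lock screw, tightened later by a person, does). The lock screw on its -x face (out to 32 mm from the axis) is for look only.
- sleeve_side (a point): Middle of the bare -y face of the sleeve where one finger goes (from above; the other finger goes outside the lever on the +y side): 12 mm to -y of the post's axis, 95 mm above the sleeve's underside, 20 mm below its top. Free from 30 mm above the underside upwards.
- head (a point): Centre of the blue reader head, 60 (x) x 52 (y) x 32 mm, carried by the sleeve on a 14 mm wide arm to its -y side: 110 mm to -y of the post's axis, 12 mm above the sleeve's underside. Rises with the sleeve; the tray goes under it.
- lever (a joint): Angle of the red cam lever on the sleeve's +y side, moving with the sleeve. 0 = closed (upright), 0.26 = fully open, upper end leaning out to +y. Hinged at its foot: axis along x, 20 mm to +y of the post's axis, 35 mm above the sleeve's underside. A spring holds it open: at the roller 7 N starts it, 12 N closes it, and it springs open when let go.
- lever_pad (a point): Centre of the roller at the lever's upper end, 60 mm from its hinge: red bar, diameter 14 mm, 24 mm long along x. From its outside to the sleeve's -y face: 39 mm closed, 54 mm open. Squeezed to about 47 mm, sleeve and lever can be lifted together with the lever half open. The sleeve cannot shift sideways: the hand's middle must follow to -y by half of each closing.
- pointer (a point): Red pointer on the sleeve, a flag 20 mm wide (y), 3 mm thick (height); this point is its mid-height at its tip beside the scale, 20 mm above the sleeve's underside, on the far (+x) side. It rises with the sleeve.
- mark (a point): Green marker clipped on the white scale strip, a bar 3 mm thick (height) with a 10 mm block on its -y end; this point is its mid-height at the end beside the pointer. Fixed during a run, 105 to 150 mm above the table (the pointer rests at 70 mm).
- tray (a joint): How far the grey test tray (140 x 54 mm) is pulled out, in m: 0 = fully home against its stop; grows towards the robot (the stand's -x), at most 0.075. Sliding takes about 2 N.
- tray_tab (a point): Middle of the upper edge of the upright orange tab at the tray's robot-side end: 10 mm thick (x), 40 mm wide (y), from 20 to 60 mm above the table, free for pushing from the robot's side. With the tray home this point is 95 mm to -x and 110 mm to -y of the post's axis, 65 mm clear of the reader head.
- dropper_a: Bystander: white dropper bottle, 26 mm diameter, 63 mm high, standing 120 to 190 mm to the left (+y) of the post. Origin: centre of its underside.
- dropper_b: Bystander: clear dropper bottle with a white tip, 34 mm diameter, 72 mm high, standing 120 to 190 mm to the left (+y) of the post. Origin: centre of its underside.
- cotton_jar: Bystander: clear jar with a green cap, 90 mm diameter, 130 mm high, standing about 270 mm to the right (-y) of the post. Origin: centre of its underside.

How it is judged:
By the outcome, as a careful person would: the job done as asked, in the order asked, and still so for the second after the job is handed in, while the arm keeps its last pose, push and grip.
It also fails if it takes over 58 s, if anything falls off the work surface, if the arm or the gripper's body presses on something with over 40 N, if the wrist force passes 120 N, or if a joint passes its speed limit or range.

## Working session

There is one attempt and no reset: what is moved stays moved. The work goes in short steps, Python scripts to look and compute and a shell command to move; the robot and the scene stay as the last step left them, time stands still between calls to the robot, and variables do not carry over. Pictures are saved under pics/ and viewed, at most 10 in all, crops included, and the job is handed in when it is done.

```bash
mkdir -p pics; cat > h.py <<'E'
import numpy as np, cv2
from plant import bot
def grab(n):
    f=bot.grab_frame(n); R=cv2.Rodrigues(np.array(f['rvec'],float))[0]; t=np.array(f['tvec'],float).ravel()
    h,w=f['range_z'].shape; u,v=np.meshgrid(np.arange(w),np.arange(h))
    p=cv2.undistortPoints(np.stack([u,v],-1).reshape(-1,1,2).astype(np.float64),np.array(f['intrinsics'],float),np.array(f['distortion'],float)).reshape(h,w,2)
    z=f['range_z'].astype(float); c=np.dstack([p*z[...,None],z]); W=(c-t)@R
    W[z<=0]=np.nan
    return f,W
def save(f,n): cv2.imwrite('pics/'+n,f['pixels'][...,::-1])
E
python3 - <<'E'
from h import *
for n in('scene','top'):
    f,W=grab(n); save(f,n+'0.png'); np.savez('/tmp/'+n,p=f['pixels'],W=W)
    print(n, -cv2.Rodrigues(np.array(f['rvec']))[0].T@np.array(f['tvec']).ravel())
    hsv=cv2.cvtColor(f['pixels'],cv2.COLOR_RGB2HSV)
    for c,(a,b) in dict(red=(0,6),orange=(8,20),green=(45,85),blue=(95,125)).items():
        m=cv2.inRange(hsv,(a,110,60),(b,255,255))
        k,l,s,ce=cv2.connectedComponentsWithStats(m)
        for i in range(1,k):
            if s[i,4]>15:
                P=W[l==i]; print(c,s[i],np.nanmin(P,0).round(3),np.nanmedian(P,0).round(3),np.nanmax(P,0).round(3))
E
```

```text
scene [ 1.27585696 -0.06793757  0.5244157 ]
red [331 206  16  37 129] [0.649 0.045 0.088] [0.665 0.057 0.138] [0.673 0.067 0.149]
red [314 255  13  14 150] [0.66  0.014 0.033] [0.69  0.024 0.07 ] [0.705 0.037 0.073]
orange [  85    0  169   48 3867] [-0.938 -0.777  0.15 ] [-0.608 -0.493  0.177] [-0.536 -0.062  0.304]
orange [  323     0   234   135 24002] [-0.55   0.099 -0.225] [-0.524  0.646  0.124] [0.279 1.108 0.329]
orange [  0  30  20  21 198] [-0.939 -1.107  0.072] [-0.555 -0.951  0.172] [ 0.204 -0.558  0.322]
orange [ 71  30  15  17 117] [-0.761 -0.772  0.156] [-0.604 -0.708  0.175] [ 0.156 -0.438  0.314]
orange [26 40 12 10 86] [-0.6   -0.891  0.155] [-0.554 -0.865  0.174] [ 0.187 -0.553  0.316]
orange [63 45 10  3 19] [-0.554 -0.749  0.155] [-0.547 -0.732  0.159] [ 0.178 -0.466  0.307]
orange [250 104   5   7  31] [-0.946 -0.092 -0.211] [-0.884 -0.082 -0.207] [ 0.01  -0.07   0.106]
orange [ 91 106 108  10 664] [-0.954 -0.835 -0.215] [-0.894 -0.579 -0.206] [-0.832 -0.33  -0.201]
orange [  2 119  31  31 433] [-1.946 -1.836 -0.725] [-0.641 -1.063 -0.207] [-0.536 -1.01  -0.2  ]

[... 1953 characters left out ...]
17  0.185]
orange [609 194   7  14  18] [ 0.726 -0.53   0.157] [ 0.738 -0.524  0.161] [ 0.752 -0.519  0.167]
orange [618 217   9  23  28] [ 0.665 -0.547  0.154] [ 0.689 -0.54   0.161] [ 0.707 -0.535  0.166]
orange [626 241   6  14  19] [ 0.637 -0.557  0.155] [ 0.651 -0.553  0.161] [ 0.663 -0.546  0.167]
orange [361 311  22   7 113] [ 0.513 -0.105  0.016] [ 0.519 -0.079  0.059] [ 0.526 -0.061  0.066]
blue [ 527  123   68   65 3396] [ 0.773 -0.564 -0.   ] [ 0.839 -0.449  0.112] [ 0.906 -0.382  0.12 ]
blue [362 231  25  30 416] [ 0.626 -0.107  0.009] [ 0.652 -0.081  0.078] [ 0.695 -0.058  0.085]
blue [ 593  288   47   69 2105] [ 0.447 -0.609  0.071] [ 0.513 -0.555  0.08 ] [ 0.579 -0.511  0.088]
```

View pics/scene0.png

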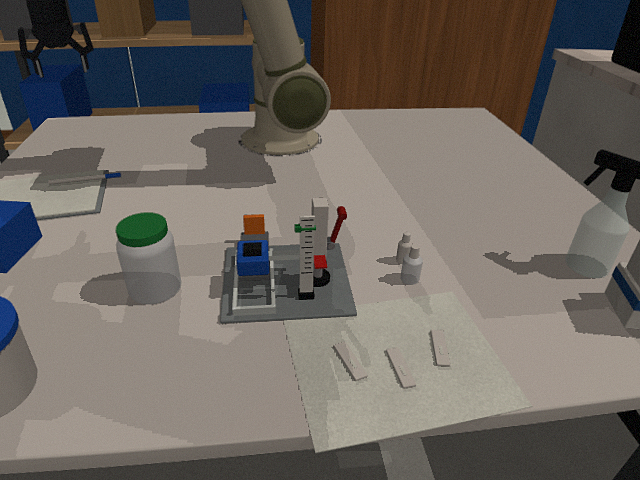

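View pics/top0.png

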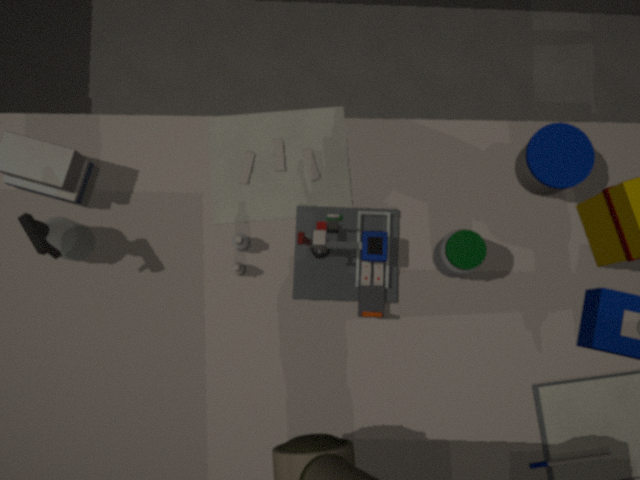

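The scene view shows the red roller at (342,211), the pointer at (320,262), the green marker at (305,228), the head at (253,257) and the orange tab at (254,224). In the top view the sleeve top is near (320,236), the tab at (372,314), and the bottles are well to the left at (240,243) and (240,269).

```bash
python3 - <<'E'
from h import *
d=np.load('/tmp/top.npz'); p,W=d['p'],d['W']
def reg(r0,r1,c0,c1,z0,z1):
    m=np.zeros(p.shape[:2],bool); m[r0:r1,c0:c1]=1
    return m&(W[...,2]>z0)&(W[...,2]<z1)
m=reg(195,310,285,405,.003,.013)
print('plate',m.sum(),cv2.minAreaRect(W[m][:,:2].astype(np.float32)*1000), cv2.boxPoints(cv2.minAreaRect(W[m][:,:2].astype(np.float32)*1000)).round(1).tolist())
m=reg(220,260,308,332,.155,.18); print('sleevetop',m.sum(),W[m].mean(0),cv2.minAreaRect(W[m][:,:2].astype(np.float32)*1000))
m=reg(220,260,308,332,.18,.4); print('post',m.sum(),np.nanmean(W[m],0) if m.any() else 0, W[m][:,2].max() if m.any() else 0)
m=reg(225,268,355,395,.07,.09); print('head',m.sum(),W[m].mean(0),cv2.minAreaRect(W[m][:,:2].astype(np.float32)*1000))
m=reg(308,322,355,390,.05,.07); print('tab',m.sum(),W[m].mean(0),cv2.minAreaRect(W[m][:,:2].astype(np.float32)*1000))
m=reg(225,250,292,308,.12,.17); print('roller',m.sum(),W[m].mean(0),W[m].max(0))
s=bot.read_state(); print({k:np.round(v,3).tolist() for k,v in s.items()})
f=bot.grab_frame('scene'); save(f,'x.png'); c=f['pixels'][180:310,210:370]
cv2.imwrite('pics/crop.png',cv2.resize(c[...,::-1],None,fx=4.5,fy=4.5,interpolation=cv2.INTER_NEAREST))
print(f['intrinsics'])
E
```

```text
plate 6468 ((651.614501953125, -25.478118896484375), (244.59918212890625, 256.0372009277344), 1.1769083738327026) [[526.7000122070312, 100.0], [532.0, -156.0], [776.5, -151.0], [771.2999877929688, 105.0]]
sleevetop 199 [0.65599526 0.02655958 0.16474299] ((656.817138671875, 26.424264907836914), (29.014171600341797, 22.586084365844727), 1.011942982673645)
post 0 0 0
head 780 [ 0.65398235 -0.08234399  0.07818911] ((655.1652221679688, -77.0276107788086), (65.0725326538086, 60.448463439941406), 87.85914611816406)
tab 103 [ 0.51814021 -0.08031802  0.05934517] ((517.9857788085938, -80.14903259277344), (10.021327018737793, 38.34970474243164), 0.525201141834259)
roller 105 [0.65689261 0.06100672 0.14599312] [0.66937147 0.06876659 0.15451711]
{'clock': 0.1, 'joint_positions': [-1.469, 0.313, 1.498, 0.0, 1.331, -0.223], 'qd': [-0.0, 0.0, -0.001, -0.001, 0.001, -0.001], 'effort': [0.003, -41.29, -26.014, -0.0, 0.003, 0.0], 'ee_pos': [0.167, -0.497, 0.201], 'eef_rot': [[0.948, 0.319, -0.0], [0.319, -0.948, 0.001], [0.0, -0.001, -1.0]], 'contact_force': [0.252, 0.14, 0.057], 'torque': [0.02, 0.008, -0.027], 'gripper_force': 0.0, 'opening': 0.085}
[[460.08374672   0.         313.63597594]
 [  0.         460.08374672 236.58005812]
 [  0.           0.           1.        ]]
```

View pics/crop.png

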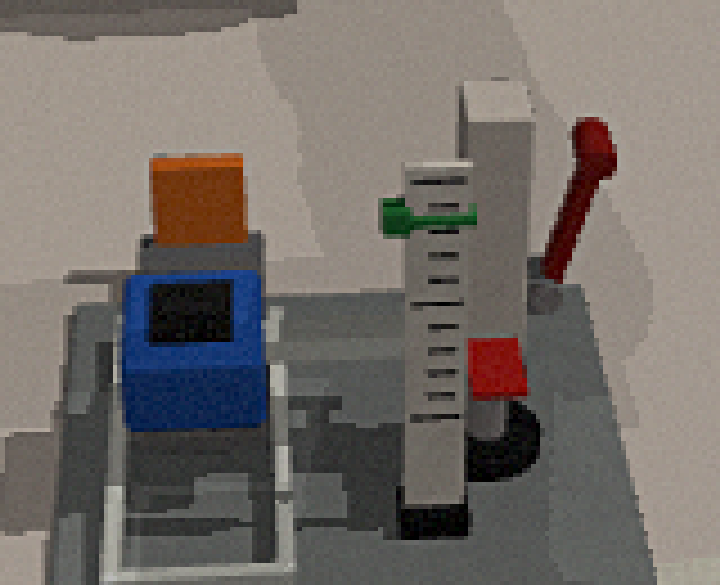

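The crop shows the tray roughly 45 mm out, and the stand is turned by only about -0.018 rad. I'll turn the tool to match, shut the fingers and go behind the tab.

```bash
python3 -m crank '[{"hand":1,"rz":1},{"hand":1,"rz":1},{"hand":1,"rz":1},{"hand":1,"rz":1},{"hand":1,"rz":0.29}]'
python3 -m crank '[{"hand":1,"tx":0.6,"ty":-0.9},{"hand":1,"tx":0.6,"ty":-0.9},{"hand":1,"tx":0.6,"ty":-0.9},{"hand":1,"tx":0.6,"ty":-0.9},{"hand":1,"tx":0.6,"ty":-0.9}]'
python3 -m crank '[{"hand":1,"tx":0.6,"ty":-0.9},{"hand":1,"tx":0.6,"ty":-0.9},{"hand":1,"tx":0.6,"ty":-0.9},{"hand":1,"tx":0.6,"ty":-0.9},{"hand":1,"tx":0.6,"ty":-0.9}]'
python3 -c "
from h import *
s=bot.read_state();print(s['ee_pos'],s['eef_rot'])"
```

```text
[ 0.16749088 -0.49735587  0.2007873 ] [[ 9.47725561e-01  3.19086586e-01 -1.05401338e-04]
 [ 3.19086543e-01 -9.47725130e-01  9.24969661e-04]
 [ 1.95253914e-04 -9.10249540e-04 -9.99999567e-01]]$[0]: bad value
$[0]: bad value
$[0]: bad value
```

```bash
python3 -m crank '[{"hand":1,"tx":0,"ty":0,"tz":0,"rx":0,"ry":0,"rz":1},{"hand":1,"tx":0,"ty":0,"tz":0,"rx":0,"ry":0,"rz":1},{"hand":1,"tx":0,"ty":0,"tz":0,"rx":0,"ry":0,"rz":1},{"hand":1,"tx":0,"ty":0,"tz":0,"rx":0,"ry":0,"rz":1},{"hand":1,"tx":0,"ty":0,"tz":0,"rx":0,"ry":0,"rz":0.29}]'
```

```text
clock: 0.57
ee_pos: [0.1675, -0.4975, 0.201]
eef_rot: [[1.0, -0.022, -0.0], [-0.022, -1.0, 0.0], [-0.0, -0.0, -1.0]]
contact_force: [1.2, 0.2, -0.5]
opening: 0.0255
gripper_force: 0.0
```

```bash
python3 -m crank '[{"hand":1,"tx":0.6,"ty":-0.9,"tz":0,"rx":0,"ry":0,"rz":0},{"hand":1,"tx":0.6,"ty":-0.9,"tz":0,"rx":0,"ry":0,"rz":0},{"hand":1,"tx":0.6,"ty":-0.9,"tz":0,"rx":0,"ry":0,"rz":0},{"hand":1,"tx":0.6,"ty":-0.9,"tz":0,"rx":0,"ry":0,"rz":0},{"hand":1,"tx":0.6,"ty":-0.9,"tz":0,"rx":0,"ry":0,"rz":0}]'
python3 -m crank '[{"hand":1,"tx":0.6,"ty":-0.9,"tz":0,"rx":0,"ry":0,"rz":0},{"hand":1,"tx":0.6,"ty":-0.9,"tz":0,"rx":0,"ry":0,"rz":0},{"hand":1,"tx":0.6,"ty":-0.9,"tz":0,"rx":0,"ry":0,"rz":0},{"hand":1,"tx":0.6,"ty":-0.9,"tz":0,"rx":0,"ry":0,"rz":0},{"hand":1,"tx":0.6,"ty":-0.9,"tz":0,"rx":0,"ry":0,"rz":0}]'
python3 -m crank '[{"hand":1,"tx":0.6,"ty":-0.9,"tz":0.3,"rx":0,"ry":0,"rz":0},{"hand":1,"tx":0.6,"ty":-0.9,"tz":0.3,"rx":0,"ry":0,"rz":0},{"hand":1,"tx":0.6,"ty":-0.9,"tz":0.3,"rx":0,"ry":0,"rz":0},{"hand":1,"tx":0.4,"ty":-0.9,"tz":0.3,"rx":0,"ry":0,"rz":0},{"hand":1,"tx":0,"ty":0,"tz":0,"rx":0,"ry":0,"rz":0}]'
```

```text
clock: 0.98
ee_pos: [0.2605, -0.3628, 0.2011]
eef_rot: [[1.0, -0.017, -0.0], [-0.017, -1.0, 0.0], [-0.0, -0.0, -1.0]]
contact_force: [-0.2, -0.8, 0.3]
opening: -0.0001
gripper_force: 0.0
clock: 1.4
ee_pos: [0.353, -0.2294, 0.2012]
eef_rot: [[1.0, -0.017, 0.0], [-0.017, -1.0, -0.0], [0.0, 0.0, -1.0]]
contact_force: [0.9, -0.6, -0.2]
opening: -0.0
gripper_force: 0.0
clock: 1.82
ee_pos: [0.4209, -0.1201, 0.1636]
eef_rot: [[1.0, -0.013, -0.002], [-0.013, -1.0, 0.003], [-0.002, -0.003, -1.0]]
contact_force: [0.7, -0.9, -0.1]
opening: -0.0001
gripper_force: 0.0
```

```bash
python3 -m crank '[{"hand":1,"tx":0.4,"ty":-0.6,"tz":0.9,"rx":0,"ry":0,"rz":0},{"hand":1,"tx":0.4,"ty":-0.4,"tz":0.9,"rx":0,"ry":0,"rz":0},{"hand":1,"tx":0.4,"ty":-0.3,"tz":0.9,"rx":0,"ry":0,"rz":0},{"hand":1,"tx":0.3,"ty":0,"tz":0.9,"rx":0,"ry":0,"rz":0},{"hand":1,"tx":0,"ty":0,"tz":0.6,"rx":0,"ry":0,"rz":0}]'
python3 -m crank '[{"hand":1,"tx":0,"ty":0,"tz":0,"rx":0,"ry":0,"rz":0},{"hand":1,"tx":0,"ty":0,"tz":0,"rx":0,"ry":0,"rz":0}]'
```

```text
clock: 2.23
ee_pos: [0.4665, -0.0856, 0.037]
eef_rot: [[1.0, -0.016, -0.001], [-0.016, -1.0, 0.001], [-0.001, -0.001, -1.0]]
contact_force: [0.5, -0.2, -0.2]
opening: 0.0002
gripper_force: 0.0
clock: 2.4
ee_pos: [0.4658, -0.0861, 0.0392]
eef_rot: [[1.0, -0.018, -0.001], [-0.018, -1.0, 0.001], [-0.001, -0.001, -1.0]]
contact_force: [0.3, -0.6, 0.4]
opening: 0.0001
gripper_force: 0.0
```

```bash
python3 -m crank '[{"hand":1,"tx":0.5,"ty":-0.17,"tz":0,"rx":0,"ry":0,"rz":0},{"hand":1,"tx":0.4,"ty":0,"tz":0,"rx":0,"ry":0,"rz":0},{"hand":1,"tx":0.4,"ty":0,"tz":0,"rx":0,"ry":0,"rz":0},{"hand":1,"tx":0.4,"ty":0,"tz":0,"rx":0,"ry":0,"rz":0},{"hand":1,"tx":0.4,"ty":0,"tz":0,"rx":0,"ry":0,"rz":0}]'
python3 -m crank '[{"hand":1,"tx":0.15,"ty":0,"tz":0,"rx":0,"ry":0,"rz":0},{"hand":1,"tx":0,"ty":0,"tz":0,"rx":0,"ry":0,"rz":0},{"hand":1,"tx":0,"ty":0,"tz":0,"rx":0,"ry":0,"rz":0}]'
```

```text
clock: 2.82
ee_pos: [0.5305, -0.0827, 0.0413]
eef_rot: [[1.0, -0.018, 0.003], [-0.018, -1.0, -0.001], [0.003, 0.001, -1.0]]
contact_force: [0.3, -0.3, -0.7]
opening: 0.0003
gripper_force: 0.0
clock: 3.07
ee_pos: [0.5336, -0.0824, 0.04]
eef_rot: [[1.0, -0.018, 0.001], [-0.018, -1.0, -0.0], [0.001, 0.0, -1.0]]
contact_force: [-0.0, -0.6, -0.1]
opening: -0.0004
gripper_force: 0.0
```

```bash
for i in 1 2 3 4; do python3 -m crank '[{"hand":1,"tx":0.1,"ty":0,"tz":0,"rx":0,"ry":0,"rz":0},{"hand":1,"tx":0,"ty":0,"tz":0,"rx":0,"ry":0,"rz":0}]' | egrep 'ee_pos|force'; done
python3 - <<'E'
from h import *
f,W=grab('top'); hsv=cv2.cvtColor(f['pixels'],cv2.COLOR_RGB2HSV)
m=cv2.inRange(hsv,(8,110,60),(20,255,255))>0; m[:280]=0;m[330:]=0;m[:,:340]=0;m[:,400:]=0
print(m.sum(),W[m].mean(0) if m.any() else '')
E
```

```text
ee_pos: [0.5367, -0.0823, 0.0396]
contact_force: [0.9, 0.6, 1.0]
gripper_force: 0.0
ee_pos: [0.54, -0.0823, 0.0393]
contact_force: [-0.5, -0.4, 0.8]
gripper_force: 0.0
ee_pos: [0.5431, -0.0823, 0.0392]
contact_force: [0.2, -0.5, 0.1]
gripper_force: 0.0
ee_pos: [0.5461, -0.0824, 0.0392]
contact_force: [0.9, 0.7, -0.1]
gripper_force: 0.0
22 [ 0.51443147 -0.05994046  0.17072729]
```

```bash
python3 - <<'E'
from h import *
f,W=grab('scene'); c=f['pixels'][150:310,180:380]
cv2.imwrite('pics/push.png',cv2.resize(c[...,::-1],None,fx=3.5,fy=3.5,interpolation=cv2.INTER_NEAREST))
hsv=cv2.cvtColor(f['pixels'],cv2.COLOR_RGB2HSV)
m=cv2.inRange(hsv,(8,110,60),(20,255,255))>0; m[:205]=0;m[245:]=0;m[:,:235]=0;m[:,275:]=0
print(m.sum(),np.nanmedian(W[m],0))
E
```

```text
342 [ 0.52356846 -0.08083809  0.03762611]
```

View pics/push.png

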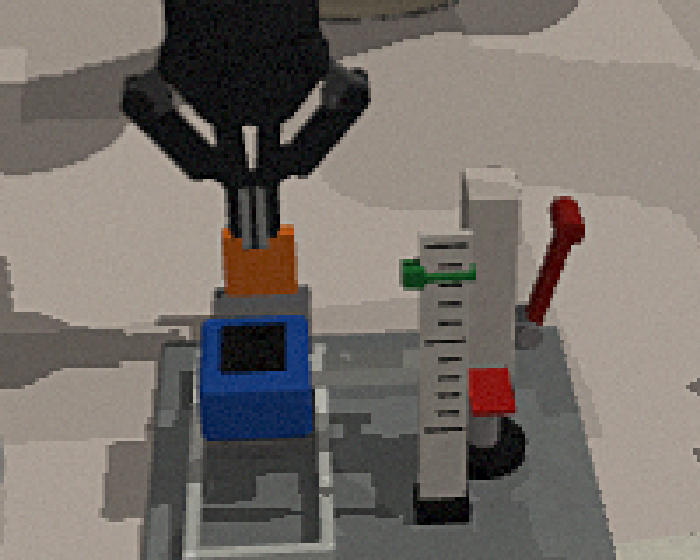

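The tray has not moved: tab still at crop (260,262) while the fingertips end at about (255,246), apparently in front of or above it. I'll measure where the fingertips are.

```bash
python3 - <<'E'
from h import *
f,W=grab('scene')
for r in range(196,228,2): print(r,[ (f['pixels'][r,c].tolist(),W[r,c].round(3).tolist()) for c in (246,250,254,258,262)])
s=bot.read_state(); print(s['ee_pos'],s['contact_force'],s['clock'])
E
```

```text
196 [([20, 25, 18], [0.557, -0.091, 0.123]), ([45, 44, 40], [0.542, -0.085, 0.114]), ([10, 16, 16], [0.557, -0.077, 0.122]), ([15, 26, 17], [0.558, -0.07, 0.122]), ([15, 20, 13], [0.554, -0.063, 0.12])]
198 [([15, 11, 18], [0.557, -0.092, 0.118]), ([9, 10, 13], [0.547, -0.085, 0.112]), ([2, 2, 13], [0.557, -0.078, 0.118]), ([2, 9, 11], [0.557, -0.07, 0.117]), ([5, 10, 12], [0.551, -0.063, 0.114])]
200 [([21, 27, 27], [0.558, -0.092, 0.115]), ([11, 2, 3], [0.554, -0.085, 0.112]), ([14, 20, 16], [0.558, -0.078, 0.114]), ([7, 15, 12], [0.556, -0.071, 0.113]), ([77, 69, 68], [0.356, -0.062, -0.002])]
202 [([17, 25, 22], [0.56, -0.092, 0.112]), ([18, 15, 17], [0.552, -0.085, 0.107]), ([26, 23, 24], [0.557, -0.078, 0.11]), ([10, 8, 9], [0.558, -0.071, 0.11]), ([170, 159, 148], [0.366, -0.063, -0.002])]
204 [([22, 24, 27], [0.552, -0.093, 0.103]), ([70, 70, 67], [0.555, -0.085, 0.105]), ([88, 90, 85], [0.553, -0.078, 0.103]), ([11, 11, 12], [0.551, -0.071, 0.102]), ([168, 158, 145], [0.373, -0.063, -0.003])]
206 [([12, 15, 11], [0.551, -0.093, 0.098]), ([89, 87, 85], [0.556, -0.086, 0.101])
[... 1566 characters left out ...]
117, 60, 17], [0.523, -0.096, 0.047]), ([120, 57, 7], [0.524, -0.088, 0.046]), ([122, 59, 18], [0.522, -0.081, 0.045]), ([121, 60, 25], [0.521, -0.073, 0.044]), ([121, 58, 22], [0.525, -0.065, 0.046])]
224 [([116, 53, 8], [0.525, -0.096, 0.043]), ([120, 60, 23], [0.523, -0.089, 0.041]), ([111, 50, 2], [0.523, -0.081, 0.041]), ([121, 59, 19], [0.525, -0.073, 0.042]), ([116, 57, 13], [0.525, -0.066, 0.041])]
226 [([118, 55, 5], [0.523, -0.096, 0.037]), ([117, 55, 12], [0.522, -0.089, 0.036]), ([121, 59, 19], [0.522, -0.081, 0.036]), ([120, 59, 21], [0.523, -0.073, 0.036]), ([114, 54, 7], [0.525, -0.066, 0.037])]
[ 0.54569102 -0.08232404  0.03914063] [-0.405481   -0.21228331 -0.75791689] 3.8833
```

The camera puts the fingertips at z ≈ 0.071, although the state says 0.039. The real tips are about 32 mm higher than reported, so they passed above the tab without touching it. I'll back off, go lower and check with the camera.

```bash
cat >> h.py <<'E'
def tips(n='scene',half=(0.04,0.03)):
    """lowest seen dark gripper points near reported TCP xy"""
    f,W=grab(n); s=bot.read_state(); e=s['ee_pos']
    dark=(f['pixels'].max(2)<100)&(abs(W[...,0]-e[0])<half[1])&(abs(W[...,1]-e[1])<half[0])&(W[...,2]>.012)&(W[...,2]<e[2]+.12)
    P=W[dark]; z=np.sort(P[:,2])[:8] if len(P) else None
    return f,W,s,P,z
E
python3 -m crank '[{"hand":1,"tx":-0.8,"ty":0,"tz":0,"rx":0,"ry":0,"rz":0},{"hand":1,"tx":-0.8,"ty":0,"tz":0,"rx":0,"ry":0,"rz":0},{"hand":1,"tx":-0.8,"ty":0,"tz":0,"rx":0,"ry":0,"rz":0},{"hand":1,"tx":-0.6,"ty":0,"tz":0,"rx":0,"ry":0,"rz":0},{"hand":1,"tx":0,"ty":0,"tz":0,"rx":0,"ry":0,"rz":0}]'
python3 -m crank '[{"hand":1,"tx":0,"ty":0,"tz":0.4,"rx":0,"ry":0,"rz":0},{"hand":1,"tx":0,"ty":0,"tz":0.4,"rx":0,"ry":0,"rz":0},{"hand":1,"tx":0,"ty":0,"tz":0.25,"rx":0,"ry":0,"rz":0},{"hand":1,"tx":0,"ty":0,"tz":0,"rx":0,"ry":0,"rz":0},{"hand":1,"tx":0,"ty":0,"tz":0,"rx":0,"ry":0,"rz":0}]'
python3 - <<'E'
from h import *
f,W,s,P,z=tips('top'); print(s['ee_pos'],z, P.max(0) if len(P) else 0)
f,W,s,P,z=tips('scene'); print(z,P[:,0].max()); 
c=f['pixels'][130:290,180:380]
cv2.imwrite('pics/push2.png',cv2.resize(c[...,::-1],None,fx=3.5,fy=3.5,interpolation=cv2.INTER_NEAREST))
E
```

```text
clock: 4.3
ee_pos: [0.453, -0.0801, 0.039]
eef_rot: [[1.0, -0.019, -0.002], [-0.019, -1.0, 0.001], [-0.002, -0.001, -1.0]]
contact_force: [-1.0, -0.5, 0.1]
opening: 0.0001
gripper_force: 0.0
clock: 4.72
ee_pos: [0.456, -0.0807, 0.0077]
eef_rot: [[1.0, -0.018, -0.0], [-0.018, -1.0, 0.0], [-0.0, -0.0, -1.0]]
contact_force: [0.8, -0.5, -0.2]
opening: 0.0
gripper_force: 0.0
[ 0.45617429 -0.08078581  0.0079906 ] None 0
[0.03970271 0.03991989 0.04069914 0.04163603 0.04207581 0.0422298
 0.04225937 0.0427543 ] 0.4763747052951648
```

View pics/push2.png

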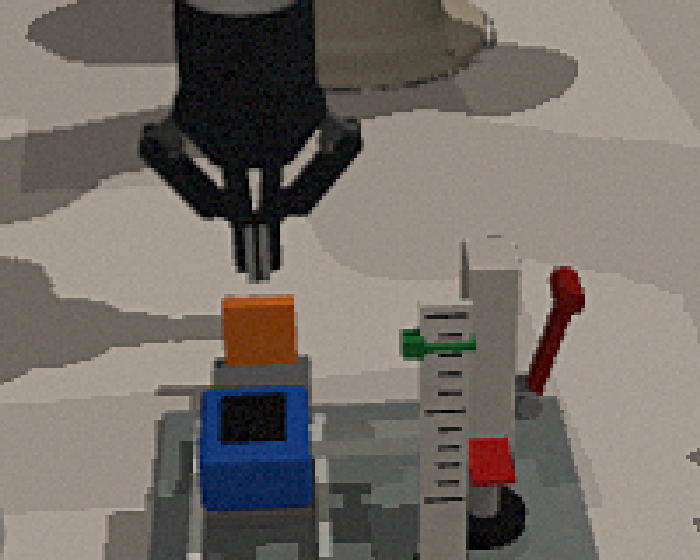

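Tips now at crop (258,280), real z ≈ 0.040, behind the tab and below its top edge. Pushing.

```bash
python3 -m crank '[{"hand":1,"tx":0.5,"ty":0,"tz":0.2,"rx":0,"ry":0,"rz":0},{"hand":1,"tx":0.5,"ty":0,"tz":0,"rx":0,"ry":0,"rz":0},{"hand":1,"tx":0.4,"ty":0,"tz":0,"rx":0,"ry":0,"rz":0},{"hand":1,"tx":0.4,"ty":0,"tz":0,"rx":0,"ry":0,"rz":0},{"hand":1,"tx":0.4,"ty":0,"tz":0,"rx":0,"ry":0,"rz":0}]'
for i in 1 2 3 ; do python3 -m crank '[{"hand":1,"tx":0.15,"ty":0,"tz":0,"rx":0,"ry":0,"rz":0},{"hand":1,"tx":0,"ty":0,"tz":0,"rx":0,"ry":0,"rz":0}]' | egrep 'ee_pos|force'; done
```

```text
clock: 5.23
ee_pos: [0.5223, -0.082, 0.0022]
eef_rot: [[1.0, -0.018, -0.0], [-0.018, -1.0, -0.0], [-0.0, 0.0, -1.0]]
contact_force: [-2.0, -0.8, 1.1]
opening: 0.0001
gripper_force: 1.0
ee_pos: [0.527, -0.0821, 0.002]
contact_force: [0.4, -0.3, -0.6]
gripper_force: 0.0
ee_pos: [0.5309, -0.0821, 0.0019]
contact_force: [0.1, 0.3, 1.6]
gripper_force: 0.0
ee_pos: [0.5356, -0.0822, 0.0018]
contact_force: [0.4, -0.8, 0.5]
gripper_force: 0.0
```

```bash

for i in 1 2 3 ; do python3 -m crank '[{"hand":1,"tx":0.1,"ty":0,"tz":0,"rx":0,"ry":0,"rz":0},{"hand":1,"tx":0,"ty":0,"tz":0,"rx":0,"ry":0,"rz":0}]' | egrep 'ee_pos|force'; done; python3 - <<'E'
from h import *
f,W=grab('scene'); hsv=cv2.cvtColor(f['pixels'],cv2.COLOR_RGB2HSV)
m=cv2.inRange(hsv,(8,110,60),(20,255,255))>0; m[:205]=0;m[245:]=0;m[:,:235]=0;m[:,275:]=0
print(m.sum(),np.nanmedian(W[m],0))
E
```

```text
ee_pos: [0.5386, -0.0822, 0.0017]
contact_force: [0.6, -0.4, -0.8]
gripper_force: 0.0
ee_pos: [0.5416, -0.0823, 0.0017]
contact_force: [-0.4, 0.6, -0.3]
gripper_force: 0.0
ee_pos: [0.5446, -0.0824, 0.0017]
contact_force: [0.9, -1.3, 0.4]
gripper_force: 0.0
299 [ 0.56500079 -0.08175766  0.0488455 ]
```

Tab is moving. I'll keep nudging until the stop shows in the force.

```bash

for i in 1 2 3 ; do python3 -m crank '[{"hand":1,"tx":0.06,"ty":0,"tz":0,"rx":0,"ry":0,"rz":0},{"hand":1,"tx":0,"ty":0,"tz":0,"rx":0,"ry":0,"rz":0}]' | egrep 'ee_pos|contact'; done
```

```text
ee_pos: [0.5446, -0.0823, 0.0016]
contact_force: [-9.6, -1.2, 5.7]
ee_pos: [0.5444, -0.0822, 0.0015]
contact_force: [-20.0, -1.5, 13.6]
ee_pos: [0.5443, -0.0821, 0.0015]
contact_force: [-31.5, -2.4, 20.7]
```

The stop gave a clear rise to 31 N, so the tray is home. I'll back off, rise while opening, and go above the sleeve.

```bash

python3 -m crank '[{"hand":1,"tx":-0.3,"ty":0,"tz":0,"rx":0,"ry":0,"rz":0},{"hand":1,"tx":-0.7,"ty":0,"tz":0,"rx":0,"ry":0,"rz":0},{"hand":1,"tx":-0.5,"ty":0,"tz":-0.5,"rx":0,"ry":0,"rz":0},{"hand":0.5,"tx":0,"ty":0,"tz":-1,"rx":0,"ry":0,"rz":0},{"hand":0,"tx":0,"ty":0,"tz":-1,"rx":0,"ry":0,"rz":0}]'
python3 -m crank '[{"hand":0,"tx":0,"ty":0,"tz":-1,"rx":0,"ry":0,"rz":0},{"hand":0,"tx":0,"ty":0,"tz":-1,"rx":0,"ry":0,"rz":0},{"hand":0,"tx":0,"ty":0,"tz":-1,"rx":0,"ry":0,"rz":0},{"hand":0,"tx":0,"ty":0,"tz":-1,"rx":0,"ry":0,"rz":0},{"hand":0,"tx":0.5,"ty":-0.5,"tz":-0.3,"rx":0,"ry":0,"rz":0}]'
python3 -m crank '[{"hand":0,"tx":1,"ty":-0.8,"tz":0,"rx":0,"ry":0,"rz":0},{"hand":0,"tx":1,"ty":-0.8,"tz":0,"rx":0,"ry":0,"rz":0},{"hand":0,"tx":1,"ty":-0.8,"tz":0,"rx":0,"ry":0,"rz":0},{"hand":0,"tx":1,"ty":-0.7,"tz":0,"rx":0,"ry":0,"rz":0},{"hand":0,"tx":0.5,"ty":-0.4,"tz":0,"rx":0,"ry":0,"rz":0}]'
python3 -m crank '[{"hand":0,"tx":0,"ty":0,"tz":0,"rx":0,"ry":0,"rz":0},{"hand":0,"tx":0,"ty":0,"tz":0,"rx":0,"ry":0,"rz":0}]'
```

```text
clock: 7.2
ee_pos: [0.5036, -0.0814, 0.0772]
eef_rot: [[1.0, -0.019, -0.002], [-0.019, -1.0, 0.001], [-0.002, -0.001, -1.0]]
contact_force: [0.4, -0.7, 1.1]
opening: 0.0233
gripper_force: 0.0
clock: 7.62
ee_pos: [0.5205, -0.0687, 0.2107]
eef_rot: [[1.0, -0.021, 0.006], [-0.021, -1.0, -0.003], [0.007, 0.003, -1.0]]
contact_force: [-0.1, -0.1, 0.4]
opening: 0.0831
gripper_force: 0.0
clock: 8.03
ee_pos: [0.6589, 0.0381, 0.205]
eef_rot: [[1.0, -0.017, 0.0], [-0.017, -1.0, 0.001], [0.0, -0.001, -1.0]]
contact_force: [-0.4, -1.5, 0.1]
opening: 0.0853
gripper_force: 0.0
clock: 8.2
ee_pos: [0.6569, 0.0361, 0.2049]
eef_rot: [[1.0, -0.017, -0.001], [-0.017, -1.0, -0.0], [-0.001, 0.0, -1.0]]
contact_force: [0.5, 0.4, -0.7]
opening: 0.0854
gripper_force: 0.0
```

```bash

python3 -m crank '[{"hand":0,"tx":0,"ty":-0.18,"tz":0.8,"rx":0,"ry":0,"rz":0},{"hand":0,"tx":0,"ty":0,"tz":0,"rx":0,"ry":0,"rz":0},{"hand":0,"tx":0,"ty":0,"tz":0,"rx":0,"ry":0,"rz":0}]'
python3 - <<'E'
from h import *
f,W=grab('scene'); save(f,'y.png'); s=bot.read_state(); e=s['ee_pos']; print(e)
c=f['pixels'][110:270,230:430]; cv2.imwrite('pics/above.png',cv2.resize(c[...,::-1],None,fx=3.5,fy=3.5,interpolation=cv2.INTER_NEAREST))
for lo,hi in((-.07,-.02),(.02,.07)):
    m=(f['pixels'].max(2)<110)&(abs(W[...,0]-e[0])<.025)&(W[...,1]-e[1]>lo)&(W[...,1]-e[1]<hi)&(W[...,2]>.18)&(W[...,2]<.27)
    P=W[m]; z=np.percentile(P[:,2],1); Q=P[P[:,2]<z+.02]; print('z',z,'y',np.percentile(Q[:,1],[2,50,98]),'x',np.percentile(Q[:,0],[2,98]))
E
```

```text
clock: 8.45
ee_pos: [0.6559, 0.0404, 0.1814]
eef_rot: [[1.0, -0.019, -0.002], [-0.019, -1.0, 0.0], [-0.002, -0.0, -1.0]]
contact_force: [-0.4, 0.6, 0.3]
opening: 0.0852
gripper_force: 0.0
[0.65654605 0.0402683  0.18258968]
z 0.22585073706425612 y [-0.01652262 -0.00948061 -0.00370769] x [0.65986361 0.66756302]
z 0.22542379410580823 y [0.08241757 0.08521285 0.09576917] x [0.64719741 0.669497  ]
```

View pics/above.png

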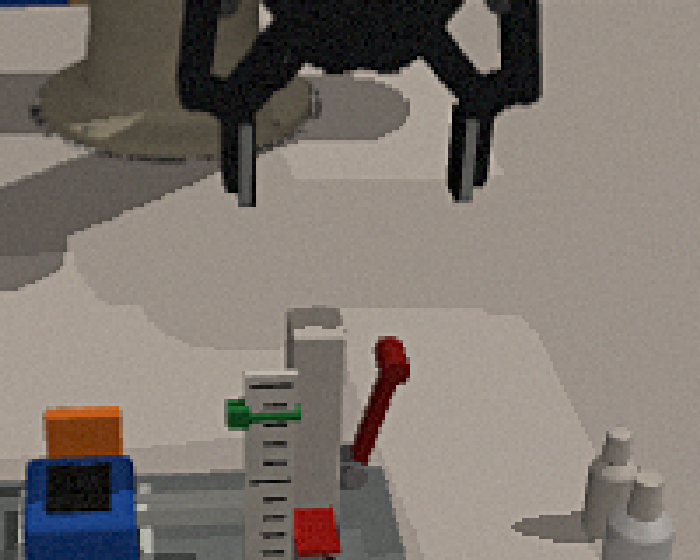

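Open fingers straddle sleeve and lever: tips at crop (247,205) and (463,200), sleeve top at (318,330), roller at (390,352). Going down.

```bash

python3 -m crank '[{"hand":0,"tx":0,"ty":-0.04,"tz":0.7,"rx":0,"ry":0,"rz":0},{"hand":0,"tx":0,"ty":0,"tz":0.7,"rx":0,"ry":0,"rz":0},{"hand":0,"tx":0,"ty":0,"tz":0.7,"rx":0,"ry":0,"rz":0},{"hand":0,"tx":0,"ty":0,"tz":0.6,"rx":0,"ry":0,"rz":0},{"hand":0,"tx":0,"ty":0,"tz":0.4,"rx":0,"ry":0,"rz":0}]'
python3 -m crank '[{"hand":0.3,"tx":0,"ty":0,"tz":0,"rx":0,"ry":0,"rz":0},{"hand":0.3,"tx":0,"ty":0,"tz":0,"rx":0,"ry":0,"rz":0},{"hand":0.3,"tx":0,"ty":0,"tz":0,"rx":0,"ry":0,"rz":0},{"hand":0.3,"tx":0,"ty":0,"tz":0,"rx":0,"ry":0,"rz":0}]'
```

```text
clock: 8.92
ee_pos: [0.6567, 0.0416, 0.0883]
eef_rot: [[1.0, -0.019, -0.0], [-0.019, -1.0, -0.0], [-0.0, 0.0, -1.0]]
contact_force: [0.2, -0.2, -0.2]
opening: 0.0854
gripper_force: 0.0
clock: 9.25
ee_pos: [0.6577, 0.042, 0.0904]
eef_rot: [[1.0, -0.018, 0.003], [-0.018, -1.0, -0.0], [0.003, 0.0, -1.0]]
contact_force: [0.6, 0.4, 0.8]
opening: 0.0597
gripper_force: 0.0
```

```bash

python3 -m crank '[{"hand":0.37,"tx":0,"ty":0.03,"tz":0,"rx":0,"ry":0,"rz":0},{"hand":0.4,"tx":0,"ty":0.03,"tz":0,"rx":0,"ry":0,"rz":0},{"hand":0.4,"tx":0,"ty":0,"tz":0,"rx":0,"ry":0,"rz":0},{"hand":0.4,"tx":0,"ty":0,"tz":0,"rx":0,"ry":0,"rz":0}]'
python3 -m crank '[{"hand":0.42,"tx":0,"ty":0.03,"tz":0,"rx":0,"ry":0,"rz":0},{"hand":0.44,"tx":0,"ty":0.03,"tz":0,"rx":0,"ry":0,"rz":0},{"hand":0.45,"tx":0,"ty":0,"tz":0,"rx":0,"ry":0,"rz":0},{"hand":0.45,"tx":0,"ty":0,"tz":0,"rx":0,"ry":0,"rz":0}]'
python3 - <<'E'
from h import *
f,W=grab('scene'); hsv=cv2.cvtColor(f['pixels'],cv2.COLOR_RGB2HSV)
m=cv2.inRange(hsv,(0,110,60),(6,255,255)); k,l,s,ce=cv2.connectedComponentsWithStats(m)
for i in range(1,k):
    if s[i,4]>10: print(s[i],np.nanmedian(W[l==i],0))
c=f['pixels'][150:280,260:400]; cv2.imwrite('pics/grip.png',cv2.resize(c[...,::-1],None,fx=4,fy=4,interpolation=cv2.INTER_NEAREST))
E
```

```text
clock: 9.58
ee_pos: [0.6576, 0.0397, 0.0909]
eef_rot: [[1.0, -0.019, 0.003], [-0.019, -1.0, -0.001], [0.003, 0.001, -1.0]]
contact_force: [-3.1, -3.2, 7.6]
opening: 0.0509
gripper_force: 11.8
clock: 9.92
ee_pos: [0.6576, 0.0376, 0.0915]
eef_rot: [[1.0, -0.019, 0.003], [-0.019, -1.0, -0.001], [0.003, 0.001, -1.0]]
contact_force: [-5.6, -3.7, 11.9]
opening: 0.0472
gripper_force: 13.8
[331 205  12  38 145] [0.66525205 0.05146911 0.13882589]
[314 255  13  14 154] [0.6896219  0.02388122 0.07020848]
```

View pics/grip.png

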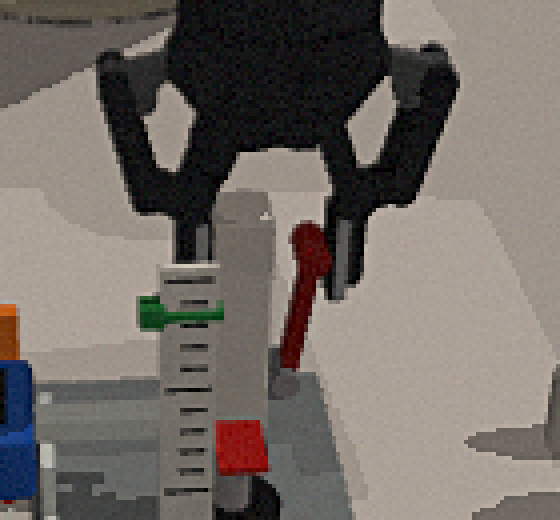

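Both fingers are in contact: pad at crop (340,260) is outside the roller at (313,250), and the lever is half open. I'll start lifting gently and check for slip.

```bash
cat >> h.py <<'E'
def marks():
    f,W=grab('scene'); hsv=cv2.cvtColor(f['pixels'],cv2.COLOR_RGB2HSV)
    for nm,a,b in(('red',0,6),('green',45,85)):
        m=cv2.inRange(hsv,(a,110,50),(b,255,255)); m[:,:285]=0; m[:,360:]=0; k,l,s,ce=cv2.connectedComponentsWithStats(m)
        for i in range(1,k):
            if s[i,4]>10: print(nm,s[i],ce[i].round(2),np.nanmedian(W[l==i],0).round(4))
    return f,W
E
python3 -m crank '[{"hand":0.45,"tx":0,"ty":0,"tz":-0.1,"rx":0,"ry":0,"rz":0},{"hand":0.45,"tx":0,"ty":0,"tz":-0.2,"rx":0,"ry":0,"rz":0},{"hand":0.45,"tx":0,"ty":0,"tz":-0.2,"rx":0,"ry":0,"rz":0},{"hand":0.45,"tx":0,"ty":0,"tz":-0.1,"rx":0,"ry":0,"rz":0},{"hand":0.45,"tx":0,"ty":0,"tz":0,"rx":0,"ry":0,"rz":0}]'
python3 -c "
from h import *
marks()"
```

```text
clock: 10.38
ee_pos: [0.6574, 0.0377, 0.1075]
eef_rot: [[1.0, -0.019, 0.002], [-0.019, -1.0, -0.001], [0.002, 0.001, -1.0]]
contact_force: [2.1, -5.3, -3.1]
opening: 0.0473
gripper_force: 13.2
red [330 197  13  38 155] [336.1 213.5] [0.665  0.0511 0.1463]
red [314 247  14  14 163] [320.1 253.6] [0.6899 0.024  0.0859]
green [295 224  21   8  78] [302.19 228.06] [ 0.7039 -0.0101  0.1448]
```

No slip: the hand rose 16 mm and so did the pointer. Continuing.

```bash

python3 -m crank '[{"hand":0.45,"tx":0,"ty":0,"tz":-0.2,"rx":0,"ry":0,"rz":0},{"hand":0.45,"tx":0,"ty":0,"tz":-0.3,"rx":0,"ry":0,"rz":0},{"hand":0.45,"tx":0,"ty":0,"tz":-0.3,"rx":0,"ry":0,"rz":0},{"hand":0.45,"tx":0,"ty":0,"tz":-0.3,"rx":0,"ry":0,"rz":0},{"hand":0.45,"tx":0,"ty":0,"tz":-0.3,"rx":0,"ry":0,"rz":0}]'
python3 -m crank '[{"hand":0.45,"tx":0,"ty":0,"tz":-0.2,"rx":0,"ry":0,"rz":0},{"hand":0.45,"tx":0,"ty":0,"tz":-0.1,"rx":0,"ry":0,"rz":0},{"hand":0.45,"tx":0,"ty":0,"tz":0,"rx":0,"ry":0,"rz":0},{"hand":0.45,"tx":0,"ty":0,"tz":0,"rx":0,"ry":0,"rz":0}]'
python3 - <<'E'
from h import *
f,W=marks(); p=f['pixels'][...,:].astype(int)
for c in (306,309,312,314,316,318,320,322,324,326):
    print(c,[ (r,*p[r,c]) for r in range(221,236) if (p[r,c].max()-p[r,c].min())>50], )
m=np.zeros(W.shape[:2],bool)
for c in (303,306,309,312,318,322): print(c,W[225:231,c,[0,2]].round(3).tolist())
E
```

```text
clock: 10.85
ee_pos: [0.6573, 0.0376, 0.149]
eef_rot: [[1.0, -0.019, 0.001], [-0.019, -1.0, -0.001], [0.001, 0.001, -1.0]]
contact_force: [5.2, -5.3, -5.2]
opening: 0.0473
gripper_force: 12.5
clock: 11.18
ee_pos: [0.6574, 0.0376, 0.158]
eef_rot: [[1.0, -0.019, 0.001], [-0.019, -1.0, -0.001], [0.001, 0.001, -1.0]]
contact_force: [3.1, -4.6, -4.4]
opening: 0.0468
gripper_force: 12.5
red [332 168  13  39 158] [337.94 185.2 ] [0.6654 0.0513 0.1973]
red [315 221  14  14 150] [321.37 227.23] [0.6898 0.0248 0.1363]
green [295 224  21   8  81] [302.02 228.02] [ 0.7037 -0.0101  0.1449]
306 [(228, np.int64(32), np.int64(94), np.int64(45)), (229, np.int64(3), np.int64(63), np.int64(20))]
309 [(228, np.int64(31), np.int64(86), np.int64(39)), (229, np.int64(14), np.int64(67), np.int64(27))]
312 [(228, np.int64(25), np.int64(90), np.int64(40))]
314 [(227, np.int64(56), np.int64(112), np.int64(69)), (228, np.int64(23), np.int64(81), np.int64(38)), (229, np.int64(10), np.int64(63), np.int64(24))]
316 [(221, np.int64(125), np.int64(66), np.int64(63)), (222, np.int64(141), np.int64(16), np.int64(4)), 
[... 3685 characters left out ...]
nt64(10)), (232, np.int64(118), np.int64(18), np.int64(9)), (233, np.int64(85), np.int64(0), np.int64(0))]
303 [[0.702, 0.15], [0.7, 0.147], [0.701, 0.146], [0.703, 0.145], [0.704, 0.144], [0.703, 0.142]]
306 [[0.702, 0.15], [0.701, 0.147], [0.702, 0.146], [0.702, 0.144], [0.704, 0.144], [0.704, 0.142]]
309 [[0.7, 0.148], [0.702, 0.148], [0.703, 0.146], [0.701, 0.144], [0.705, 0.144], [0.701, 0.14]]
312 [[0.702, 0.149], [0.7, 0.146], [0.703, 0.146], [0.704, 0.145], [0.706, 0.145], [0.7, 0.139]]
318 [[0.683, 0.136], [0.686, 0.137], [0.688, 0.136], [0.692, 0.136], [0.696, 0.137], [0.699, 0.138]]
322 [[0.684, 0.136], [0.687, 0.136], [0.69, 0.137], [0.695, 0.138], [0.695, 0.136], [0.696, 0.135]]
```

```bash

python3 - <<'E'
from h import *
F=[grab('scene') for _ in range(12)]
p=np.mean([f['pixels'].astype(float) for f,_ in F],0); W=np.nanmean([w for _,w in F],0)
f=F[0][0]; np.savez('/tmp/avg',p=p,W=W)
print('bar');[print(r,p[r,305:313].mean(0).round(0),W[r,305:313].mean(0).round(4)) for r in range(223,234)]
print('ptr');[print(r,p[r,318:325].mean(0).round(0),W[r,318:325].mean(0).round(4)) for r in range(224,238)]
K=np.array(f['intrinsics']);D=np.array(f['distortion'])
pr=lambda q:cv2.projectPoints(np.array(q,float),np.array(f['rvec']),np.array(f['tvec']),K,D)[0].reshape(-1,2).round(2)
print(pr([[.7,.0,.145],[.705,.0,.145],[.7,.0,.150],[.7,.025,.1346],[.7,.025,.1376],[.705,.025,.1346]]))
E
```

```text
bar
223 [120. 115. 107.] [0.7012 0.003  0.1525]
224 [126. 121. 113.] [0.7011 0.003  0.1507]
225 [53. 50. 48.] [0.7015 0.003  0.1491]
226 [97. 88. 86.] [0.701  0.0031 0.147 ]
227 [ 94. 104.  88.] [0.7013 0.0031 0.1454]
228 [28. 90. 40.] [0.7034 0.0029 0.145 ]
229 [10. 62. 23.] [0.7041 0.0028 0.1436]
230 [67. 84. 65.] [0.7021 0.0031 0.1405]
231 [32. 31. 30.] [0.702  0.0031 0.1386]
232 [122. 115. 108.] [0.7012 0.0033 0.1363]
233 [118. 113. 105.] [0.701  0.0033 0.1343]
ptr
224 [139.  21.  17.] [0.681  0.0251 0.1364]
225 [139.  20.  17.] [0.6835 0.0248 0.1362]
226 [139.  21.  17.] [0.6864 0.0244 0.1362]
227 [139.  21.  17.] [0.6893 0.024  0.1363]
228 [139.  22.  18.] [0.6919 0.0236 0.1362]
229 [139.  21.  17.] [0.6946 0.0233 0.1362]
230 [139.  21.  17.] [0.6973 0.0229 0.1361]
231 [141.  21.  17.] [0.6999 0.0226 0.1361]
232 [135.  18.  14.] [0.7029 0.0221 0.1362]
233 [98.  7.  6.] [0.7036 0.0221 0.1349]
234 [93. 54. 51.] [0.6472 0.0313 0.0944]
235 [84. 84. 82.] [0.6429 0.0319 0.0895]
236 [87. 84. 82.] [0.6433 0.0319 0.0878]
237 [93. 88. 85.] [0.6436 0.032  0.0859]
[[306.35 226.85]
 [306.71 228.67]
 [306.39 224.06]
 [322.57 231.74]
 [322.63 230.1 ]
 [323.02 233.57]]
```

Averaged profiles give the front-face middles: marker at row 229.2, pointer at row 233.1. That leaves about 8.7 mm to go.

```bash
cat >> h.py <<'E'
def level(n=12):
    F=[grab('scene') for _ in range(n)]
    p=np.mean([f['pixels'].astype(float) for f,_ in F],0); W=np.nanmean([w for _,w in F],0)
    for r in range(225,235): print(r,'bar',p[r,305:313].mean(0).round(0),W[r,305:313].mean(0).round(4),'ptr',p[r,318:325].mean(0).round(0),W[r,318:325].mean(0).round(4))
E
python3 -m crank '[{"hand":0.45,"tx":0,"ty":0,"tz":-0.15,"rx":0,"ry":0,"rz":0},{"hand":0.45,"tx":0,"ty":0.02,"tz":-0.14,"rx":0,"ry":0,"rz":0},{"hand":0.45,"tx":0,"ty":0,"tz":0,"rx":0,"ry":0,"rz":0},{"hand":0.45,"tx":0,"ty":0,"tz":0,"rx":0,"ry":0,"rz":0},{"hand":0.45,"tx":0,"ty":0,"tz":0,"rx":0,"ry":0,"rz":0}]'
python3 -c "
from h import *
level()"
```

```text
clock: 12.25
ee_pos: [0.6573, 0.0376, 0.1664]
eef_rot: [[1.0, -0.019, 0.001], [-0.019, -1.0, -0.001], [0.001, 0.0, -1.0]]
contact_force: [4.9, -4.3, -3.5]
opening: 0.0472
gripper_force: 11.7
225 bar [53. 50. 48.] [0.7017 0.003  0.1492] ptr [139.  22.  17.] [0.6966 0.0227 0.1448]
226 bar [97. 87. 85.] [0.7013 0.0031 0.1472] ptr [140.  21.  17.] [0.6992 0.0224 0.1447]
227 bar [ 94. 104.  87.] [0.7013 0.0031 0.1454] ptr [145.  21.  16.] [0.7022 0.022  0.1448]
228 bar [28. 90. 40.] [0.7035 0.0029 0.145 ] ptr [101.  10.   8.] [0.7035 0.0218 0.1439]
229 bar [10. 62. 23.] [0.7042 0.0028 0.1437] ptr [96. 28. 25.] [0.7037 0.0218 0.1423]
230 bar [67. 84. 65.] [0.7024 0.0031 0.1407] ptr [79. 81. 80.] [0.6402 0.0321 0.0978]
231 bar [33. 31. 30.] [0.702  0.0031 0.1386] ptr [84. 82. 80.] [0.6407 0.0321 0.0961]
232 bar [122. 115. 108.] [0.7012 0.0033 0.1362] ptr [88. 84. 82.] [0.6414 0.032  0.0946]
233 bar [118. 112. 105.] [0.7012 0.0033 0.1344] ptr [89. 84. 82.] [0.6416 0.032  0.0927]
234 bar [115. 110. 102.] [0.7011 0.0033 0.1325] ptr [90. 85. 82.] [0.6421 0.032  0.091 ]
```

Pointer and marker are now level to within about half a millimetre. Squeezing the lever shut in stages, with the hand following to -y.

```bash

python3 -m crank '[{"hand":0.47,"tx":0,"ty":0.03,"tz":0,"rx":0,"ry":0,"rz":0},{"hand":0.49,"tx":0,"ty":0.03,"tz":0,"rx":0,"ry":0,"rz":0},{"hand":0.51,"tx":0,"ty":0.03,"tz":-0.01,"rx":0,"ry":0,"rz":0},{"hand":0.53,"tx":0,"ty":0.03,"tz":-0.01,"rx":0,"ry":0,"rz":0},{"hand":0.53,"tx":0,"ty":0.02,"tz":0,"rx":0,"ry":0,"rz":0}]'
python3 -m crank '[{"hand":0.55,"tx":0,"ty":0.02,"tz":0,"rx":0,"ry":0,"rz":0},{"hand":0.57,"tx":0,"ty":0,"tz":0,"rx":0,"ry":0,"rz":0},{"hand":0.6,"tx":0,"ty":0,"tz":0,"rx":0,"ry":0,"rz":0},{"hand":0.6,"tx":0,"ty":0,"tz":0,"rx":0,"ry":0,"rz":0},{"hand":0.6,"tx":0,"ty":0,"tz":0,"rx":0,"ry":0,"rz":0}]'
python3 -c "
from h import *
level(); marks()"
```

```text
clock: 13.27
ee_pos: [0.657, 0.0342, 0.1668]
eef_rot: [[1.0, -0.018, 0.001], [-0.018, -1.0, 0.001], [0.001, -0.001, -1.0]]
contact_force: [5.5, 1.7, -3.4]
opening: 0.0402
gripper_force: 10.4
clock: 13.68
ee_pos: [0.6569, 0.0329, 0.167]
eef_rot: [[1.0, -0.019, 0.0], [-0.019, -1.0, -0.0], [0.0, 0.0, -1.0]]
contact_force: [4.8, -3.8, -4.1]
opening: 0.0373
gripper_force: 60.4
225 bar [53. 50. 47.] [0.7016 0.003  0.1491] ptr [138.  20.  17.] [0.6941 0.0231 0.1431]
226 bar [96. 88. 86.] [0.7012 0.0031 0.1471] ptr [139.  21.  17.] [0.6968 0.0228 0.1431]
227 bar [ 94. 103.  87.] [0.7009 0.0032 0.1451] ptr [140.  21.  16.] [0.6995 0.0224 0.143 ]
228 bar [28. 90. 40.] [0.7037 0.0028 0.1452] ptr [145.  21.  17.] [0.7021 0.022  0.143 ]
229 bar [10. 62. 22.] [0.7042 0.0028 0.1437] ptr [99.  9.  7.] [0.7037 0.0219 0.1422]
230 bar [67. 84. 65.] [0.7022 0.0031 0.1405] ptr [95. 30. 27.] [0.7036 0.0219 0.1404]
231 bar [32. 31. 29.] [0.702  0.0031 0.1386] ptr [84. 86. 84.] [0.6407 0.0321 0.0961]
232 bar [121. 114. 108.] [0.7011 0.0033 0.1362] ptr [87. 85. 83.] [0.6413 0.032  0.0945]
233 bar [117. 112. 104.] [0.7011 0.0033 0.1344] ptr [88. 83. 81.] [0.6418 0.032  0.0928]
234 bar [115. 110. 103.] [0.7012 0.0033 0.1326] ptr [90. 85. 83.] [0.642  0.032  0.0909]
red [331 164   8  40 157] [334.02 182.11] [0.6653 0.0452 0.2045]
red [315 217  14  14 157] [321.45 223.87] [0.6907 0.0245 0.1428]
green [295 224  21   8  79] [302.01 227.96] [ 0.7033 -0.0101  0.1448]
```

Lever shut (60 N grip, opening 37 mm). The closing swing lowered the sleeve by about 1.7 mm, so I'll trim that back.

```bash

python3 -m crank '[{"hand":0.6,"tx":0,"ty":0,"tz":-0.03,"rx":0,"ry":0,"rz":0},{"hand":0.6,"tx":0,"ty":0,"tz":-0.03,"rx":0,"ry":0,"rz":0},{"hand":0.6,"tx":0,"ty":0,"tz":0,"rx":0,"ry":0,"rz":0},{"hand":0.6,"tx":0,"ty":0,"tz":0,"rx":0,"ry":0,"rz":0},{"hand":0.6,"tx":0,"ty":0,"tz":0,"rx":0,"ry":0,"rz":0}]'
python3 - <<'E'
from h import *
level(); f,W=marks()
t=np.load('/tmp/scene.npz')
g,V=grab('top'); T=np.load('/tmp/top.npz')['p'].astype(int)
for n,(r0,r1,c0,c1) in dict(drop=(225,285,225,260),jar=(225,275,440,492)).items(): print(n,abs(g['pixels'].astype(int)-T)[r0:r1,c0:c1].mean())
c=f['pixels'][130:310,110:430]; cv2.imwrite('pics/final.png',cv2.resize(c[...,::-1],None,fx=2.5,fy=2.5,interpolation=cv2.INTER_NEAREST))
E
```

```text
clock: 14.75
ee_pos: [0.6569, 0.0329, 0.1688]
eef_rot: [[1.0, -0.019, 0.0], [-0.019, -1.0, -0.0], [0.0, 0.0, -1.0]]
contact_force: [4.6, -4.0, -2.5]
opening: 0.037
gripper_force: 60.4
225 bar [53. 50. 48.] [0.7014 0.003  0.1491] ptr [138.  21.  17.] [0.6966 0.0227 0.1448]
226 bar [96. 87. 85.] [0.7013 0.0031 0.1472] ptr [139.  21.  17.] [0.6995 0.0223 0.1449]
227 bar [ 94. 103.  87.] [0.7013 0.0031 0.1454] ptr [145.  21.  17.] [0.7022 0.022  0.1449]
228 bar [28. 90. 41.] [0.7036 0.0029 0.1451] ptr [98.  9.  7.] [0.7037 0.0218 0.144 ]
229 bar [10. 62. 23.] [0.7044 0.0028 0.1438] ptr [93. 31. 29.] [0.7035 0.0219 0.1421]
230 bar [66. 84. 65.] [0.7025 0.003  0.1408] ptr [80. 81. 79.] [0.6403 0.0321 0.0979]
231 bar [33. 31. 30.] [0.7022 0.0031 0.1388] ptr [84. 82. 80.] [0.6406 0.0321 0.096 ]
232 bar [121. 114. 107.] [0.7013 0.0032 0.1363] ptr [88. 84. 81.] [0.6414 0.032  0.0945]
233 bar [117. 112. 105.] [0.7013 0.0033 0.1345] ptr [88. 83. 81.] [0.6418 0.032  0.0928]
234 bar [115. 110. 102.] [0.7012 0.0033 0.1326] ptr [90. 85. 82.] [0.6424 0.032  0.0911]
red [330 163  10  40 167] [334.2  180.15] [0.6653 0.0453 0.2078]
red [315 216  14  14 155] [321.3  222.84] [0.6901 0.0239 0.1447]
green [295 224  21   8  81] [301.91 228.02] [ 0.7036 -0.0101  0.1448]
drop 5.425079365079365
jar 6.747820512820513
```

View pics/final.png

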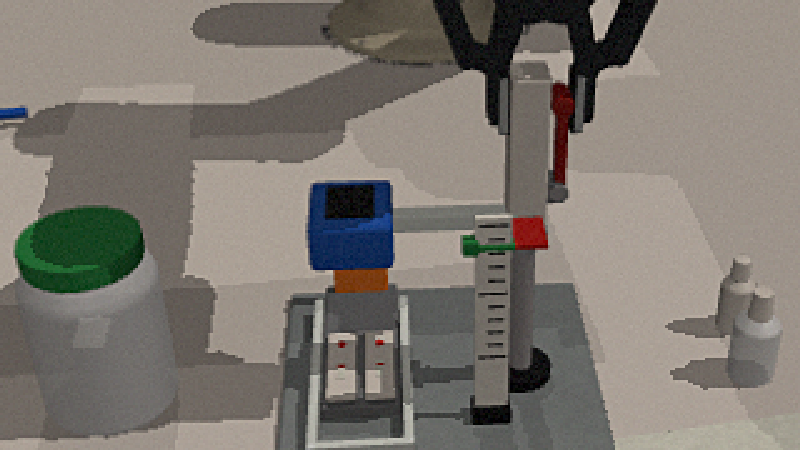

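The picture shows the pointer tip at (530,245) meeting the green bar at (512,246), the lever upright at (560,140), the tray home and the bottles and jar in place. Handing in.

```bash
python3 -c "
from plant import bot
print(bot.sign_off())"
```

```text
the job is handed in; nothing more can be done
None
```

The job is handed in: the tray is home, the sleeve is held with its pointer level with the marker (within about 0.5 mm), the lever is squeezed shut at 60 N, and the bottles and jar are undisturbed; closing the lever dropped the sleeve about 1.7 mm, so I raised it that last bit with the lever already shut.

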